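# Park the stapler under the desk riser

### The arm

A 6-joint arm with a two-finger parallel gripper is mounted at the origin on a cart in front of the work surface, level with it; the furniture and walls round the work are solid. World frame = base frame: x ahead of the robot, y to its left, z up, the work surface at z = 0. Lengths are in m, angles in rad, forces in N, time in s.
With the tool pointing down it reaches from about 0.35 to 0.8 m from the base axis. Payload 7.3 kg.
Tool frame: the origin (TCP) lies on the mounting face of the last link; the fingertips stand 173 mm ahead of it and the grasp point (between the pads) lies ctrl.grasp_offset ahead of it (ctrl.grasp_offset is the distance from the TCP to the grasp point, in m); z points along the fingers, x is the direction in which the jaws open and shut, and the axes are right-handed (so a half turn about z gives the same grasp; the last joint's range is limited). The gripper opens to 85 mm and grips with 20 to 120 N. Pads are 22 mm wide; open, the fingers measure 114 mm over their backs; the gripper's body (76 mm by 85 mm) begins 54 mm behind the grasp point. The pads swing forward as they close: fully open they stand 13 mm farther back than shut.
Start: joints at [1.122, 0.342, 1.524, -0, 1.275, -0.146], TCP at [0.157, 0.501, 0.405] pointing down, gripper open.
Joint ranges: [-2.53, 2.53], [-0.77, 2.02], [0.04, 2.7], [-1, 4.14], [0.28, 2.66], [-3.11, 3.11]. Speed limits (rad/s): [2.57, 2.57, 3.14, 3.14, 3.14, 3.14].

### API

Orientations are given as a rotation vector (axis times angle).
In Python, from plant import ctrl gives the robot as it stands. The module is installed in compiled form; this text tells all that it offers. Calls block until the motion is done:
- ctrl.move_ptp(position, orientation): joint-space move of the TCP to a pose.
- ctrl.move_l(position, ori=None, v=0.15): straight line of the TCP; ori=None keeps the orientation; v is the mean speed in m/s.
- ctrl.goto_joints(angles): joint-space move.
- ctrl.gripper_open() and ctrl.grasp(f_grip=None): open the fingers fully, or close them until they stop; f_grip is the grip in N (None keeps the last).
- ctrl.pause(seconds).
- ctrl.ik(position, orientation): joint angles nearest the present ones, or None.
- ctrl.state(): the state.
- ctrl.read_camera(name): name is "scene" or "top" or "wrist"; returns a dict with "image" (480x640x3 uint8, red, green, blue), "mtx" (3x3 intrinsics, pixels), "R" (3x3) and "t" (3): a world point X has camera coordinates R X + t; the wrist camera has in their place "mount" (4x4, takes a point from camera to tool coordinates, whose origin is the TCP and whose axes are the tool frame's). Camera axes: x right, y down, z forward; pixel columns grow to the right and rows downward; lengths in m; the calibration is good to about 2 mm. A picture is of the moment at which its call begins: read the wrist's pose just before it. There is no depth.
A pose or a line that the arm cannot do raises ctrl.IKError and nothing moves.
- ctrl.close_job(): hands the job in, once; it reports no verdict.
The state is a dict: "time_s": time; "joint_positions": joint angles; "joint_vel": joint speeds; "effort": joint torques, N m; "position": TCP position; "tool_rot": TCP orientation; "ft_force": force on the tool from outside, world axes, zero at the start; "torque": the same for the moment, N m; "grip_width": opening from 0.0 (shut) to 1.0 (fully open).
Only numpy, scipy, OpenCV 4.12 (cv2) and the standard library are available. Lean on these libraries where they do the work, as an engineer would, in place of code of your own. Each camera call takes 0.05 s, during which the arm holds its last target.

### The job

Park the grey and black stapler under the low wooden desk riser: slide it flat along the desk, end first and square to the riser's front edge, into roughly the middle of the opening, until about half of it is under the board and the near end (about 6 cm) still sticks out to be grabbed. Let go of it there, and do not shift the red stamp or the blue card pack.

Things in the scene. Friction and masses are not known exactly. Their poses are not given: they have to be found in the camera images.
- stapler: Desk stapler, grey arm on black base: 37 mm wide, 133 long, 54 high, 0.2 kg. Origin: centre of its underside; y along its length to the nose, z up. The arm is 28 mm wide over nearly the whole length, 30 to 54 mm above the desk; grasp it across that width; it does not open. At the start one end points roughly to the riser; either end may go in first.
- riser_front (a point): Fixed wooden riser (low shelf on two side panels): middle of its front edge, at desk height. x points level into the opening, y along the edge to the left, z up. Board 280 mm wide, 200 deep, underside 66 and top 76 mm above the desk. Opening 244 mm wide (y -122 to +122), 180 deep. On the board: a pen 100 mm and cups, 66 mm tall, 130 mm or more behind the edge.
- number_stamp: Red self-inking stamp, 41x60x92 mm, standing on the desk to one side, to be left alone. Origin: centre of its underside.
- blue_card_pack: Blue and white card pack, 22 mm thick, 90 mm long, 60 mm high, standing on its long edge on the desk to one side, to be left alone. Origin: centre of its underside, y along its length.
Not all that is in view belongs to the job. What is shaped like the stapler but orange is not meant.

How it is judged:
At the end, for the whole second after the job is handed in: The stapler stands flat on the desk, at rest and released, either end under the riser's board: 40 to 80 mm of its length sticks out in front of the front edge, its centre is within 50 mm of the middle of the opening, and it is within 15 degrees of square to the front edge (x of stapler in the frame of riser_front between -0.014 and 0.026 m and y of stapler in the frame of riser_front between -0.05 and 0.05 m and angle between the y axis of stapler and the x axis of riser_front, either way round below 0.26 rad and angle between stapler's own z axis and vertical below 0.1 rad and height (world z) of stapler below 0.01 m and linear speed of stapler below 0.02 m/s); the robot touches nothing.
It fails at once if the red stamp is shifted by more than 30 mm (distance of number_stamp from where it was at the start of the episode above 0.03 m).
It fails at once if the blue card pack is shifted by more than 30 mm (distance of blue_card_pack from where it was at the start of the episode above 0.03 m).
It also fails if it takes over 40 s, if anything falls off the work surface, if the arm or the gripper's body presses on something with over 40 N, if the wrist force passes 120 N, or if a joint passes its speed limit or range.

## Working session

There is one attempt and no reset: what is moved stays moved. The work goes in short steps, each a Python script; the robot and the scene stay as the last script left them, time stands still between calls to the robot, and variables do not carry over. Pictures are saved under pics/ and viewed, and the job is handed in when it is done.

```bash
mkdir -p pics
python3 - <<'E'
from plant import ctrl
import cv2,numpy as np,pickle
s=ctrl.state();print(s['time_s'],s['position'],s['tool_rot'],ctrl.grasp_offset,s['grip_width'])
d={}
for n in("scene","top","wrist"):
    r=ctrl.read_camera(n);d[n]=r;cv2.imwrite(f"pics/{n}0.png",r["image"][:,:,::-1])
    print(n,{k:np.round(v,3).tolist() for k,v in r.items() if k!="image"})
pickle.dump(d,open("d0.pkl","wb"))
E
```

```text
0.0 [0.15645814 0.50099918 0.40401413] [ 2.53042843e+00  1.86061005e+00 -2.21820753e-03] 0.1547 1.0000062469974633
scene {'mtx': [[583.836, 0.0, 326.732], [0.0, 583.836, 245.179], [0.0, 0.0, 1.0]], 'R': [[0.875, -0.484, -0.016], [-0.227, -0.381, -0.896], [0.428, 0.788, -0.443]], 't': [-0.527, 0.108, 1.103]}
top {'mtx': [[473.084, 0.0, 326.434], [0.0, 473.084, 238.0], [0.0, 0.0, 1.0]], 'R': [[0.024, -0.999, -0.025], [-0.997, -0.022, -0.07], [0.069, 0.026, -0.997]], 't': [-0.091, 0.516, 1.116]}
wrist {'mtx': [[415.734, 0.0, 316.085], [0.0, 415.734, 241.807], [0.0, 0.0, 1.0]], 'mount': [[1.0, -0.0, 0.001, 0.002], [0.0, 0.965, 0.262, -0.065], [-0.001, -0.262, 0.965, 0.03], [0.0, 0.0, 0.0, 1.0]]}
```

View pics/scene0.png

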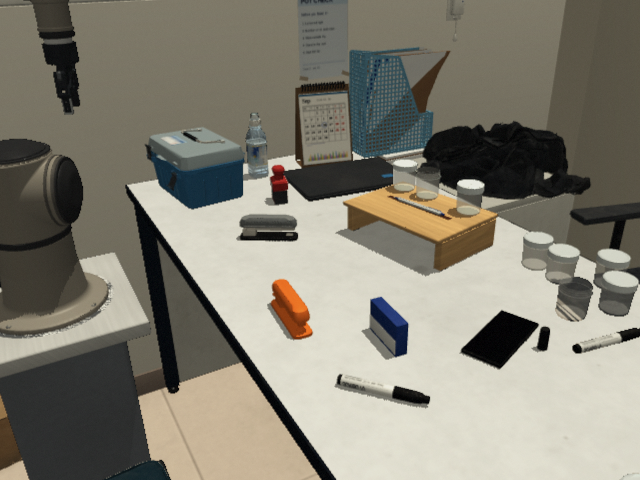

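View pics/top0.png

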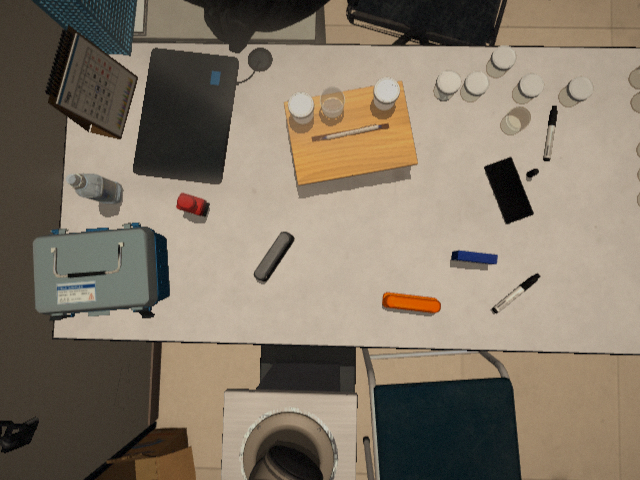

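View pics/wrist0.png

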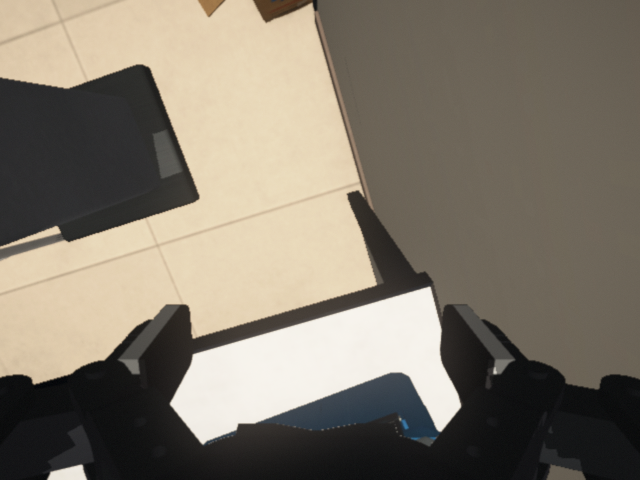

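Candidates for the stapler in the top view are the dark grey one at (274,257) and the orange one at (411,303). The grey one fits: grey arm on a black base in the scene view at (268,227). The stamp is at (192,205), the blue pack at (473,258), and the riser's front edge runs from about (298,185) to (416,165). I'll enlarge to confirm.

Run:
```python
import cv2,pickle,numpy as np
d=pickle.load(open("d0.pkl","rb"))
a=d["top"]["image"][150:300,240:440,::-1]
b=d["scene"]["image"][170:290,220:520,::-1]
cv2.imwrite("pics/cropt.png",cv2.resize(a,None,fx=4,fy=4,interpolation=cv2.INTER_CUBIC))
cv2.imwrite("pics/crops.png",cv2.resize(b,(800,320),interpolation=cv2.INTER_CUBIC))
```

```text
(no output)
```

View pics/cropt.png

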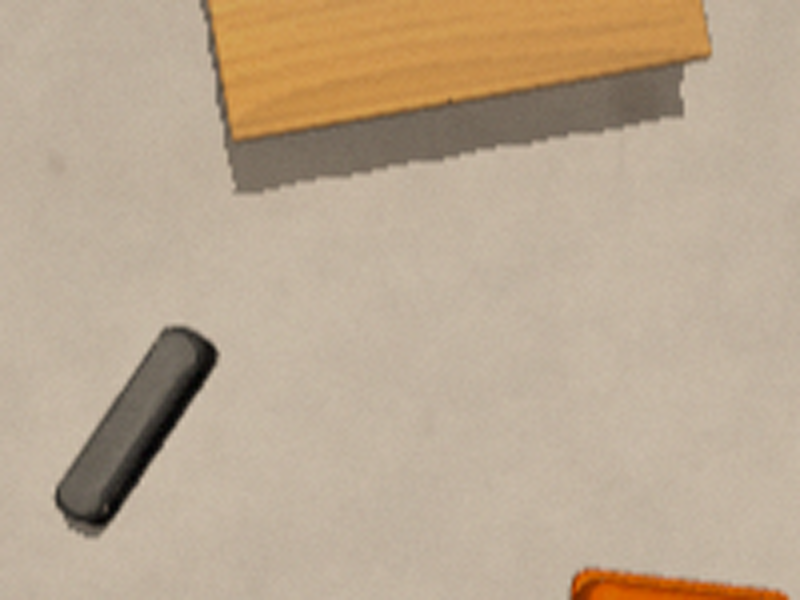

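View pics/crops.png

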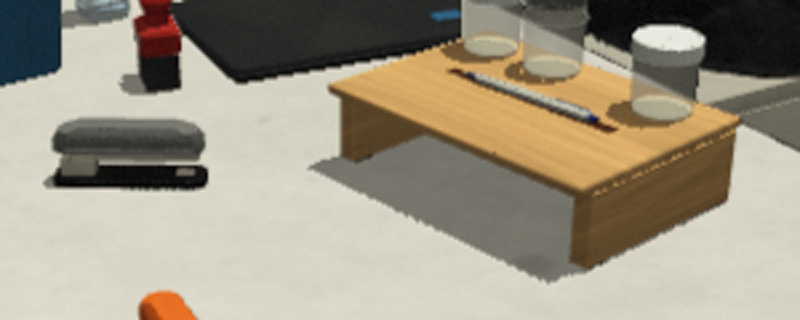

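```bash
cat > h.py <<'E'
import numpy as np,cv2
from scipy.spatial.transform import Rotation as Ro
def ray(cam,uv,z):
    K,R,t=cam["mtx"],cam["R"],cam["t"]
    uv=np.atleast_2d(np.array(uv,float)); n=np.c_[uv,np.ones(len(uv))]@np.linalg.inv(K).T
    C=-R.T@t; D=n@R
    s=(z-C[2])/D[:,2]; return C+s[:,None]*D
def wcam(r,st):
    T=np.eye(4);T[:3,:3]=Ro.from_rotvec(st["tool_rot"]).as_matrix();T[:3,3]=st["position"]
    W=np.linalg.inv(T@r["mount"]); return dict(mtx=r["mtx"],R=W[:3,:3],t=W[:3,3],image=r["image"])
def proj(cam,X): return cv2.projectPoints(np.array(X,float).reshape(-1,3),cv2.Rodrigues(cam["R"])[0],cam["t"],cam["mtx"],None)[0].reshape(-1,2)
def down(yaw):  # tool z down, tool x at angle yaw in world
    c,s=np.cos(yaw),np.sin(yaw)
    return Ro.from_matrix(np.array([[c,s,0],[s,-c,0],[0,0,-1.]])).as_rotvec()
E
python3 - <<'E'
import pickle
from h import *
d=pickle.load(open("d0.pkl","rb"))
T=d["top"];S=d["scene"]
f=lambda x:(240+x[0]/4,150+x[1]/4)
L,Rr=ray(T,[f((235,141)),f((710,57))],.076)
print("edge",L,Rr,np.linalg.norm(L-Rr),(L+Rr)/2,"inward yaw",np.degrees(np.arctan2((L-Rr)[1],(L-Rr)[0]))-90)
g=lambda x:(220+x[0]*.375,170+x[1]*.375)
print("scene edge",ray(S,[g((330,88)),g((583,192))],.076))
im=T["image"];hsv=cv2.cvtColor(im,cv2.COLOR_RGB2HSV)
m=np.zeros(im.shape[:2],np.uint8);m[225:290,245:305]=(hsv[225:290,245:305,2]<125)*255
c=max(cv2.findContours(m,0,2)[0],key=cv2.contourArea)
print(cv2.minAreaRect(c),cv2.contourArea(c))
b=cv2.boxPoints(cv2.minAreaRect(c))
for z in(.03,.05):
    P=ray(T,b,z);print(z,P.mean(0),[np.linalg.norm(P[i]-P[i-1]).round(4) for i in range(4)])
    e=P[1]-P[0],P[2]-P[1];e=max(e,key=np.linalg.norm);print(np.degrees(np.arctan2(e[1],e[0])))
print("stamp",ray(T,[(192,205)],.06),"pack",ray(T,[(473,258)],.05))
E
```

```text
edge [ 0.63381475 -0.01383812  0.076     ] [ 0.6875865  -0.28399382  0.076     ] 0.2754550837279685 [ 0.66070062 -0.14891597  0.076     ] inward yaw 11.257026662568279
scene edge [[ 0.63495943 -0.02236716  0.076     ]
 [ 0.69117267 -0.29079612  0.076     ]]
((273.1278991699219, 257.07183837890625), (16.078441619873047, 57.71186065673828), 34.07719421386719) 831.5
0.03 [0.46946163 0.04600892 0.03      ] [np.float64(0.0382), np.float64(0.1363), np.float64(0.0384), np.float64(0.136)]
-32.442354883164946
0.05 [0.46893722 0.04324526 0.05      ] [np.float64(0.0375), np.float64(0.1338), np.float64(0.0377), np.float64(0.1335)]
-32.44235488316494
stamp [[0.58531104 0.23543136 0.06      ]] pack [[ 0.47747081 -0.4176833   0.05      ]]
```

Confirmed: the crops show the grey arm on a black base, with one end facing the riser. Next I'll move above it and refine with the wrist camera.

Run:
```python
import pickle
from h import *
from plant import ctrl
ctrl.move_ptp([0.44,0.03,0.40],down(np.radians(80)))
s=ctrl.state();r=ctrl.read_camera("wrist");c=wcam(r,s);pickle.dump(c,open("w1.pkl","wb"))
print(s["time_s"],s["position"],s["joint_positions"])
im=r["image"][:,:,::-1].copy()
cv2.imwrite("pics/w1.png",im)
```

```text
2.1333 [0.43999842 0.03057609 0.40002511] [-1.04760818e-01  1.92341479e-01  1.74554336e+00  1.43668563e-04
  1.20367907e+00 -1.50193113e+00]
```

View pics/w1.png

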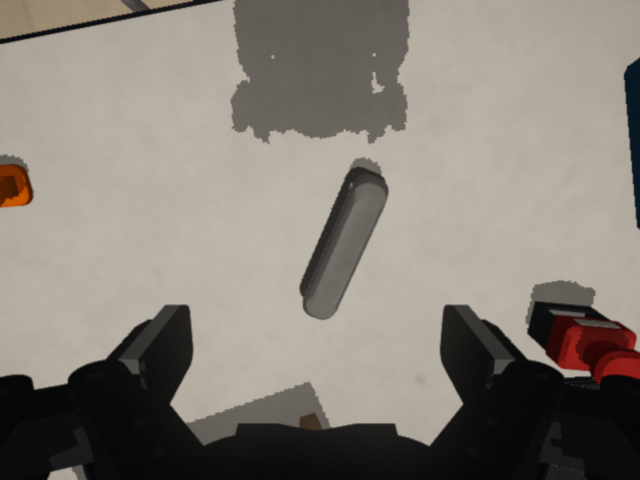

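Run:
```python
import pickle
from h import *
c=pickle.load(open("w1.pkl","rb"));d=pickle.load(open("d0.pkl","rb"))
out=[]
def model(ctr,yaw):
    u=np.array([np.cos(yaw),np.sin(yaw)]);v=np.array([-u[1],u[0]])
    return [np.r_[ctr+a*.0665*u+b*w*v,z] for (w,z) in((.014,.054),(.0185,0)) for a,b in((-1,-1),(1,-1),(1,1),(-1,1))]
ctr=np.array([.469,.0435]);yaw=np.radians(-32.4)
for cam,x0,y0 in((c,260,140),(d["top"],240,210)):
    im=cam["image"][:,:,::-1];k=4
    s=cv2.resize(im[y0:y0+200,x0:x0+150] if cam is c else im[y0:y0+100,x0:x0+75],None,fx=3 if cam is c else 6,fy=3 if cam is c else 6,interpolation=cv2.INTER_CUBIC);k=3 if cam is c else 6
    P=(proj(cam,model(ctr,yaw))-[x0,y0]+.5)*k
    cv2.polylines(s,[P[:4].astype(int)],True,(0,255,0),1);cv2.polylines(s,[P[4:].astype(int)],True,(0,0,255),1)
    out.append(s[:600,:400])
    out[-1]=cv2.copyMakeBorder(out[-1],0,600-out[-1].shape[0],0,400-out[-1].shape[1],0)
cv2.imwrite("pics/m1.png",np.hstack(out))
```

```text
(no output)
```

View pics/m1.png

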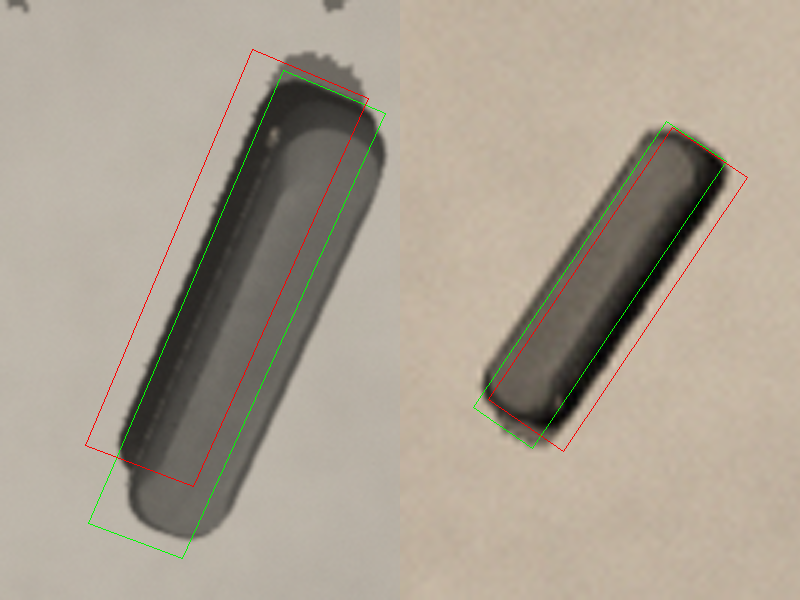

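```bash
cat > fit.py <<'E'
from h import *
from scipy.optimize import minimize
def mask(cam,roi,th):
    x0,y0,x1,y1=roi;g=cv2.cvtColor(cam["image"],cv2.COLOR_RGB2GRAY);m=np.zeros_like(g);m[y0:y1,x0:x1]=(g[y0:y1,x0:x1]<th)
    n,l,s,_=cv2.connectedComponentsWithStats(m);return (l==1+np.argmax(s[1:,4])).astype(np.uint8)
def boxes(p):
    u=np.array([np.cos(p[2]),np.sin(p[2])]);v=np.array([-u[1],u[0]]);c=np.array(p[:2])
    B=[]
    for w,l,z0,z1 in((.014,.0655,.032,.052),(.0185,.0655,0,.012)):
        B.append([np.r_[c+a*l*u+b*w*v,z] for z in(z0,z1) for a,b in((-1,-1),(1,-1),(1,1),(-1,1))])
    return B
def sil(cam,p,sc=1):
    m=np.zeros(cam["image"].shape[:2],np.uint8)
    for B in boxes(p):
        q=cv2.convexHull(proj(cam,B).astype(np.float32));cv2.fillConvexPoly(m,np.round(q*16).astype(int),1,shift=4)
    return m
def fit(cams,p0):
    def cost(x):
        p=np.array(p0)+x*[.01,.01,.1];return sum(1-(sil(c,p)&m).sum()/max(1,(sil(c,p)|m).sum()) for c,m in cams)
    best=min((minimize(cost,s,method="Nelder-Mead",options=dict(initial_simplex=np.array(s)+np.vstack([np.zeros(3),np.eye(3)]))) for s in([0,0,0],[-.7,-.7,-.5])),key=lambda r:r.fun)
    return np.array(p0)+best.x*[.01,.01,.1],best.fun
E
python3 - <<'E'
import pickle
from fit import *
c=pickle.load(open("w1.pkl","rb"));d=pickle.load(open("d0.pkl","rb"))
g=cv2.cvtColor(c["image"],cv2.COLOR_RGB2GRAY);print(g[250,345],g[165,365],g[250,420])
C=[(c,mask(c,(280,163,410,330),150)),(d["top"],mask(d["top"],(245,225,305,290),120)),(d["scene"],mask(d["scene"],(230,205,305,250),140))]
p0=[.469,.047,np.radians(-32)]
for s in(C[:1],C[1:2],C[2:],C):
    p,f=fit(s,p0);print(p.round(4),np.degrees(p[2]).round(2),round(f,3))
E
```

```text
105 104 178
[ 0.4699  0.0514 -0.5591] -32.03 0.071
[ 0.4719  0.0476 -0.5614] -32.17 0.091
[ 0.476   0.0509 -0.5331] -30.55 0.162
[ 0.4727  0.0492 -0.5605] -32.11 0.398
```

Run:
```python
import pickle
from h import *
from plant import ctrl
c=np.array([.4715,.0495]);a=np.radians(-32.1);u=np.array([np.cos(a),np.sin(a)])
g=c-.038*u;z=.044+ctrl.grasp_offset;o=down(a+np.pi/2)
ctrl.move_ptp([*g,z+.12],o);ctrl.move_l([*g,z],v=.12)
s=ctrl.state();print(s["position"],s["ft_force"].round(2) if hasattr(s["ft_force"],'round') else s["ft_force"])
ctrl.grasp(50);s=ctrl.state();print(s["time_s"],s["grip_width"],s["ft_force"])
r=ctrl.read_camera("wrist");cv2.imwrite("pics/w2.png",r["image"][:,:,::-1])
r=ctrl.read_camera("scene");cv2.imwrite("pics/s2.png",cv2.resize(r["image"][150:330,180:500,::-1],(800,450)))
```

```text
[0.43964631 0.06961534 0.19932719] [0.37 1.08 0.33]
4.425 0.3234399881818236 [-1.01082536 -0.12494226  5.14911108]
```

View pics/w2.png

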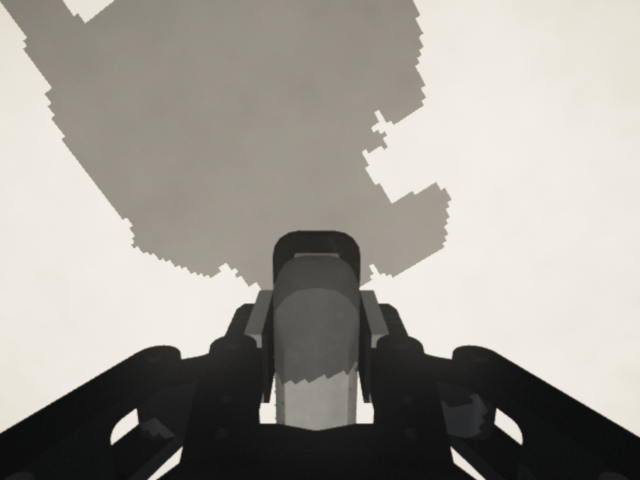

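View pics/s2.png

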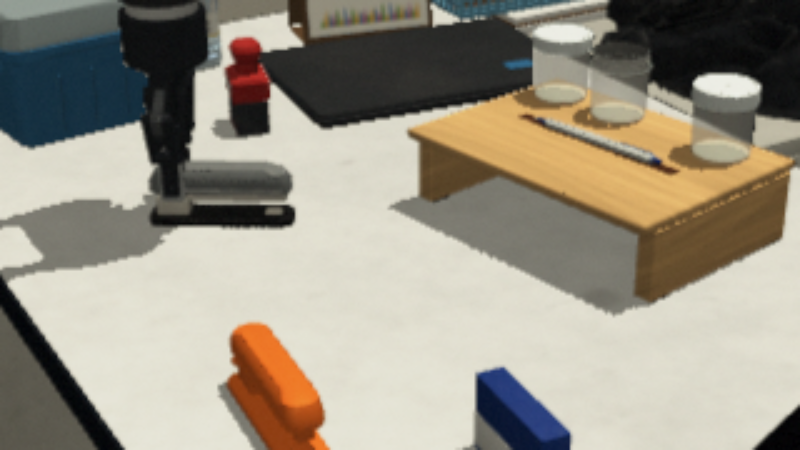

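The wrist view shows the arm squarely held between the pads (columns 272–362), and the width of about 27.5 mm fits the arm. Now I'll slide and turn it to the pre-pose.

Run:
```python
import pickle
from h import *
from plant import ctrl
mid=np.array([.662,-.152]);b=np.radians(11.3);n=np.array([np.cos(b),np.sin(b)])
p=mid-.13*n-.038*n
s=ctrl.state();z=s["position"][2]+.001
ctrl.move_l([*p,z],down(b+np.pi/2),v=.1)
s=ctrl.state();print(s["time_s"],s["position"],s["grip_width"],s["ft_force"])
d={}
for k in("scene","top","wrist"):
    r=ctrl.read_camera(k);d[k]=r
d["wrist"]=wcam(d["wrist"],s);pickle.dump(d,open("d3.pkl","wb"))
cv2.imwrite("pics/s3.png",np.hstack([cv2.resize(d["scene"]["image"][150:330,200:440,::-1],(400,300)),cv2.resize(d["top"]["image"][100:250,270:470,::-1],(400,300))]))
```

```text
7.2833 [ 0.49720515 -0.18467253  0.20010762] 0.31833605464553455 [-0.98331637 -0.30279938 -1.88137281]
```

View pics/s3.png

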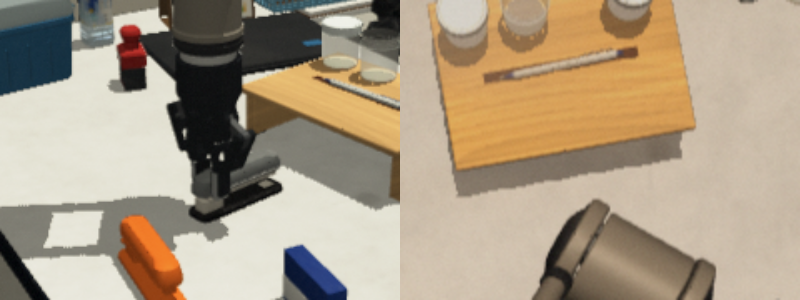

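The stapler lies square in front of the opening, with its base flat on the desk. I'll slide it in, checking force at each step.

Run:
```python
import pickle
from h import *
from plant import ctrl
mid=np.array([.662,-.152]);b=np.radians(11.3);n=np.array([np.cos(b),np.sin(b)])
z=ctrl.state()["position"][2]-.0008
for x in(-.07,-.03,.005):
    p=mid+(x-.038)*n
    ctrl.move_l([*p,z],v=.08);s=ctrl.state();print(x,s["time_s"],s["position"],s["ft_force"].round(2),s["grip_width"])
    if abs(s["ft_force"]).max()>15:break
d={}
for k in("scene","top","wrist"):
    r=ctrl.read_camera(k);d[k]=r
d["wrist"]=wcam(d["wrist"],s);pickle.dump(d,open("d4.pkl","wb"))
cv2.imwrite("pics/s4.png",np.hstack([cv2.resize(d["scene"]["image"][150:330,240:480,::-1],(400,300)),cv2.resize(d["wrist"]["image"][:,:,::-1],(400,300))]))
```

```text
-0.07 8.3333 [ 0.555834   -0.17316085  0.19928086] [-0.05  0.23 -1.29] 0.3230158337670039
-0.03 8.9833 [ 0.59508485 -0.16530035  0.19922361] [ 0.52  0.68 -2.14] 0.32074603675654295
0.005 9.575 [ 0.62936428 -0.15846948  0.1992136 ] [ 0.43  0.   -1.46] 0.3245383493939119
```

View pics/s4.png

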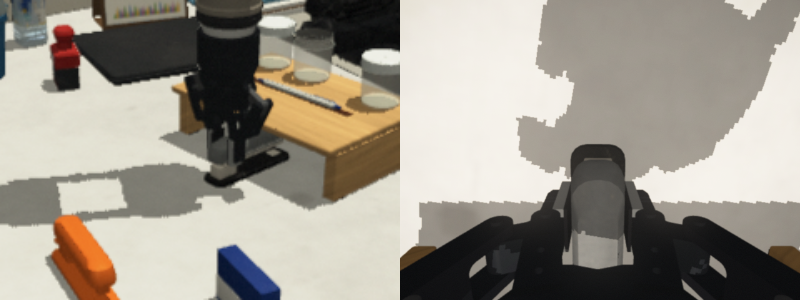

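The wrist view shows the stapler midway between the side panels, and forces are low. I'll release, lift away and check.

Run:
```python
import pickle
from h import *
from plant import ctrl
p=np.array(ctrl.state()["position"])
ctrl.gripper_open();ctrl.pause(.2);print(ctrl.state()["ft_force"])
b=np.radians(11.3);n=np.array([np.cos(b),np.sin(b),0])
ctrl.move_l(p+[0,0,.1],v=.12)
ctrl.move_l(p+[0,0,.2]-.12*n,v=.2)
s=ctrl.state();print(s["time_s"],s["ft_force"])
d={"wrist":wcam(ctrl.read_camera("wrist"),s)}
ctrl.move_ptp([.40,.30,.40],down(np.radians(90)))
for k in("scene","top"): d[k]=ctrl.read_camera(k)
pickle.dump(d,open("d5.pkl","wb"))
cv2.imwrite("pics/w5.png",d["wrist"]["image"][:,:,::-1])
cv2.imwrite("pics/s5.png",np.hstack([cv2.resize(d["scene"]["image"][150:330,240:480,::-1],(400,300)),cv2.resize(d["top"]["image"][100:250,270:470,::-1],(400,300))]))
```

```text
[-0.02171314  0.15432888 -0.08740362]
12.4417 [1.18590077 1.18030648 0.35127915]
```

View pics/w5.png

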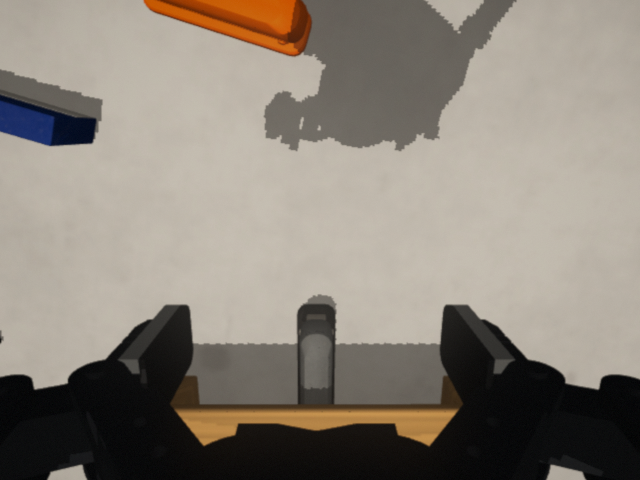

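View pics/s5.png

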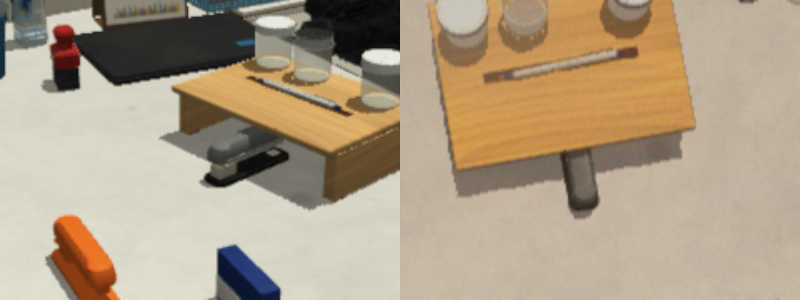

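Run:
```python
import pickle
from fit import *
d=pickle.load(open("d5.pkl","rb"));w=d["wrist"];T=d["top"]
n=np.array([np.cos(np.radians(11.3)),np.sin(np.radians(11.3))])
def rep(nm,tail,edge):print(nm,"tail",tail[:2].round(4),"edge",edge[:2].round(4),"sticks out",((edge-tail)[:2]@n).round(4))
f=lambda x,y:(270+(x-400)/2,100+y/2)
rep("top",ray(T,[f(585,210)],.048)[0],ray(T,[f(577,155)],.076)[0])
rep("wrist",ray(w,[(318,305)],.045)[0],ray(w,[(318,410)],.076)[0])
rep("wrist base z0 tail",ray(w,[(316,303)],.012)[0],ray(w,[(318,404)],.066)[0])
L,R=ray(w,[(198,400),(442,400)],.05)
print("panel inner mid (approx)",(L+R)/2)
# axis: arm left/right edges in top crop
A=ray(T,[f(577,153),f(585,205)],.05);e=A[0]-A[1];print("axis deg",np.degrees(np.arctan2(e[1],e[0])))
A=ray(w,[(317,330),(316.5,400)],.054);e=A[1]-A[0];print("axis deg w",np.degrees(np.arctan2(e[1],e[0])))
d0=pickle.load(open("d0.pkl","rb"));D=cv2.absdiff(T["image"],d0["top"]["image"]).max(2)
print("stamp diff",(D[190:220,172:212]>30).sum(),"pack diff",(D[245:270,445:502]>30).sum())
```

```text
top tail [ 0.5952 -0.1618] edge [ 0.6544 -0.1501] sticks out 0.0603
wrist tail [ 0.5877 -0.1637] edge [ 0.6653 -0.1483] sticks out 0.0791
wrist base z0 tail tail [ 0.6004 -0.1628] edge [ 0.667  -0.1479] sticks out 0.0683
panel inner mid (approx) [ 0.67418453 -0.14448463  0.05      ]
axis deg 9.752746450977266
axis deg w 10.95932113909939
stamp diff 0 pack diff 0
```

Run:
```python
from plant import ctrl
s=ctrl.state();print(s["time_s"],s["ft_force"]);ctrl.close_job()
```

```text
14.3917 [-0.15367281  0.00313969  0.16320132]
the job is handed in; nothing more can be done
```

The grey and black stapler is parked end first under the riser and released. I handed the job in at 14.4 s. I gripped it near its rear end, slid and turned it to face the opening, pushed it in, then moved the arm clear.

**How much sticks out:** two of my three measurements gave 60 mm (top view) and 68 mm (wrist view, at the base). That puts its centre roughly 0–6 mm behind the front edge, well inside the allowed range.

**Reading that disagreed:** the third, also from the wrist view, gave 79 mm. I discounted it because it assumed the wrong height for the near end. The position the arm drove to agrees with the other two, at about 61–67 mm.

**Position and angle:** the stapler is within about 10 mm of the middle of the opening and within 2° of square.

**Flat on the desk:** I judged this by eye from the final pictures and did not measure it.

**Things to leave alone:** the red stamp and the blue card pack show no changed pixels in the top view. Wrist force stayed low at every check, at most about 5 N, when the grip closed.

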